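# Clip the route card to the meal carrier

## Robot

A 6-joint arm with a two-finger parallel gripper is mounted at the origin on the work surface. World frame = base frame: x ahead of the robot, y to its left, z up, the work surface at z = 0. Lengths are in m, angles in rad, forces in N, time in s.
With the tool pointing down it reaches from about 0.325 to 0.85 m from the base axis. Payload 4.4 kg.
Tool frame: the origin (TCP) lies on the centre line of the jaws, within the pads' length; the fingertips stand 17 mm ahead of it and the grasp point (between the pads) lies 2 mm behind it; y points along the fingers, x is the direction in which the jaws open and shut, and the axes are right-handed (so a half turn about y gives the same grasp; the last joint's range is limited). The gripper opens to 94 mm and grips with 3 to 60 N. Pads are 16 mm wide; open, the fingers measure 119 mm over their backs; the gripper's body (75 mm by 177 mm) begins 78 mm behind the grasp point.
Start: joints at [1.149, 0.207, 1.542, -0, 1.393, -0.15], TCP at [0.154, 0.554, 0.222] pointing down, gripper open.
Joint ranges: [-2.73, 2.73], [-0.86, 2.22], [0.23, 2.46], [-1.11, 4.25], [0.08, 2.63], [-2.82, 2.82]. Speed limits (rad/s): [2.79, 2.79, 3.14, 3.14, 3.14, 3.14].

## Interface

Orientations are given as a unit quaternion [x, y, z, w].
In Python, from bench import get_obs, optics, bot gives the robot as it stands. The module is installed in compiled form; this text tells all that it offers.
- The arm moves only by the tool step_arm, never from a script. Its argument "motion" is text: rows parted by semicolons, each of 7 numbers parted by spaces: the opening, from 0 (shut) to 1 (fully open), then the shift along the tool's x, y, z in units of 40 mm (1.0 is 40 mm), then the turn, a rotation vector about the tool's x, y, z in units of 8 degrees (1.0 is 8 degrees). In form: claw x y z rx ry rz; .... A call has 1 to 5 rows; each row is the pose to reach, as a shift and turn from the pose measured when the call began, along the tool's axes at that moment; what a row does not reach only later rows make up. A row lasts 1/8 s, in which the tool goes at most 62.5 mm and 10.7 degrees, less where a joint would pass 70% of its speed; a pose out of reach is approached as far as the arm can. A call with a gripper value outside its range is refused whole. The fingers move at their own pace and stop on an object; "squeeze" is the grip in N (left out, the last holds). Time passes only in rows, so rows that repeat a pose let the fingers close. It gives the time, the measured TCP pose, the force and the opening at its end, in the units of the state.
- get_obs(): the state, without advancing time (a new reading comes with each control period).
- optics.read_camera(name): name is "side" or "top"; returns a dict with "image" (384x512x3 uint8, blue, green, red), "mtx" (3x3 intrinsics, pixels), "T" (4x4, takes a point from camera to world coordinates). Camera axes: x right, y down, z forward; pixel columns grow to the right and rows downward; lengths in m; the calibration is good to about 2 mm. A picture is of the moment at which its call begins. There is no depth.
- bot.hand_in(): hands the job in, once; it reports no verdict.
The state is a dict: "time_s": time; "joint_pos": joint angles; "qd": joint speeds; "tau": joint torques, N m; "position": TCP position; "ee_rot": TCP orientation; "wrist_force": force on the tool from outside, world axes, zero at the start; "moment": the same for the moment, N m; "finger_gap": finger opening in m.
Only numpy, scipy, OpenCV 4.12 (cv2) and the standard library are available. Lean on these libraries where they do the work, as an engineer would, in place of code of your own. Each camera call takes 0.05 s, during which the arm holds its last target. There are 200 camera calls.

## Task

This meal carrier needs its route card: take the green card from the counter and slide it flat under the sprung steel clip on the lid, letting the card's own edge lift the clip, until it lies fully home against the two stops inside the clip, centred and square to the clip. Do not ram it, keep the gripper off the clip, and leave the other cards, the marker pen and the thermometer where they lie.

Things in the scene. Friction and masses are not known exactly. Their poses are not given: they have to be found in the camera images.
- green_card: The green route card, a stiff PVC slab 160 long (its x) by 60 wide (its y) by 5 mm thick, about 65 g, with a white panel on each face; lying flat on the counter at the start. Origin: centre of its underside. The same both ways round: either end may go in first.
- carrier: The meal carrier, a black foam box 390 (x) by 330 (y) by 180 mm high, too heavy to move. On its lid is screwed a flat white docket plate, 275 (x) by 150 (y) by 4 mm; a steel clip stands on the plate's +x end and opens towards -x. Origin: centre of its underside. Low ribs 8 mm high run along the lid's two long edges, clear of the plate.
- clip_stop (a point): Point on the docket plate's top face (184 mm over the counter), midway between the front faces of the two stops in the clip: upright steel tabs 8 mm high, 20 mm to either side. x: the way the card is pushed in; y: along the clip's width; z up (as the carrier's). A card that is home touches both stops, its centre 80 mm before this point. The plate begins 230 mm before it.
- clip_lip (a point): Point on the plate's top face, 35 mm before clip_stop, same axes (fixed, does not rise with the clip): the middle of the line where the shut clip presses on the plate. From there the lip slopes up at 20 degrees towards -x and ends 20 mm before this point, its underside 6.5 mm over the plate. So the 5 mm card enters only flat on the plate; its edge then wedges the lip up.
- clip: The steel lever clip, 110 mm wide, hinged along y and sprung shut (1.5 to 3 N at the lip). Sliding the card in takes about 3 to 12 N, most at the lip, more if it is also pressed down; it rises sharply at the stops. Origin: on the hinge pin, 13 mm behind and 12 mm above clip_stop; its thumb tab stands 37 mm above the plate behind the pin. Not to be touched by the gripper.
- yellow_card: A yellow card of the same size lying on the counter, to be left alone. Origin: centre of its underside.
- pink_card: A pink card of the same size lying on the counter, to be left alone. Origin: centre of its underside. The three cards lie side by side, 125 mm apart.
- marker: A white and red marker pen 135 mm long lying on the counter, to be left alone. Origin: under its middle.
- thermometer: A white probe thermometer, 90 mm body with a 100 mm steel probe, lying on the counter beyond the cards, to be left alone. Origin: under the middle of its body.

How it is judged:
By the outcome, as a careful person would: the job done as asked, in the order asked, and still so for the second after the job is handed in, with the robot touching nothing.
It also fails if it takes over 51 s, if anything falls off the work surface, if the arm or the gripper's body presses on something with over 40 N, if the wrist force passes 120 N, or if a joint passes its speed limit or range.

## Working session

There is one attempt and no reset: what is moved stays moved. The work goes in short steps, Python scripts to look and compute and a tool call to move; the robot and the scene stay as the last step left them, time stands still between calls to the robot, and variables do not carry over. Pictures are saved under pics/ and viewed, about 8 in all and at most 12, crops included, and the job is handed in when it is done.

Besides the shell and the picture viewer there is one more tool, called after "Request:" by a JSON object that holds its "method" and its "body". step_arm: Moves the arm, as the interface text tells. Its arguments: {"type":"object","properties":{"motion":{"type":"string"},"squeeze":{"type":"number"}},"required":["motion"]}

```bash
mkdir -p pics
python3 - <<'E'
from bench import get_obs, optics
import cv2
o=get_obs(); print({k:o[k] for k in('time_s','position','ee_rot','wrist_force','finger_gap')})
for n in('side','top'):
    c=optics.read_camera(n); cv2.imwrite(f'pics/{n}0.png',c['image']); print(n,c['mtx'],c['T'])
E
```

```text
{'time_s': 0.0, 'position': array([0.15351497, 0.55334744, 0.2213196 ]), 'ee_rot': array([ 0.56330559,  0.42724478, -0.42860607, -0.56253493]), 'wrist_force': array([1.03944638, 0.33598019, 0.47076157]), 'finger_gap': 0.09388264945752539}
side [[473.8713857    0.         253.6346618 ]
 [  0.         473.8713857  189.72882512]
 [  0.           0.           1.        ]] [[ 0.90197226 -0.22316633  0.36965231  0.09755779]
 [-0.43109769 -0.5140169   0.74158035 -1.10426372]
 [ 0.02451177 -0.82824116 -0.55983547  0.90317259]
 [ 0.          0.          0.          1.        ]]
top [[424.05195035   0.         258.73609459]
 [  0.         424.05195035 190.98404235]
 [  0.           0.           1.        ]] [[-0.00284641 -0.98167252  0.19055437  0.3874379 ]
 [-0.9998262   0.00630471  0.01754485 -0.08251213]
 [-0.01842469 -0.19047131 -0.98151985  1.17778465]
 [ 0.          0.          0.          1.        ]]
```

View pics/top0.png

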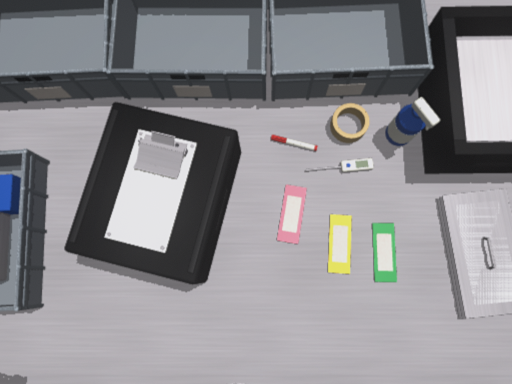

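View pics/side0.png

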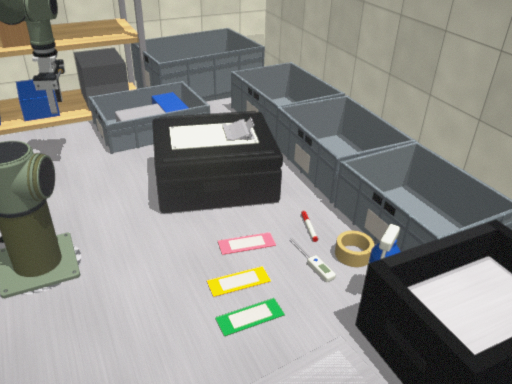

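The top view shows the green card at about (385,252), the yellow card at (340,244) and the pink card at (292,214). The docket plate runs from (135,240) to (165,137), with the clip at its upper end around (162,153). The side view agrees. Next I'll take closer crops.

```bash
cat > h.py <<'E'
import numpy as np, cv2
from scipy.spatial.transform import Rotation as R
from bench import get_obs, optics
def ray(c,uv,z):
    "pixel -> world point on the plane at height z"
    uv=np.atleast_2d(np.array(uv,float)); d=np.c_[uv,np.ones(len(uv))]@np.linalg.inv(c['mtx']).T@c['T'][:3,:3].T
    o=c['T'][:3,3]; return o+d*((z-o[2])/d[:,2])[:,None]
def proj(c,P):
    p=(np.atleast_2d(P)-c['T'][:3,3])@c['T'][:3,:3]@c['mtx'].T; return p[:,:2]/p[:,2:]
def crop(img,x0,y0,x1,y1,k): return cv2.resize(img[y0:y1,x0:x1],None,fx=k,fy=k,interpolation=cv2.INTER_CUBIC)
def card(c,z=.005):
    h=cv2.cvtColor(c['image'],cv2.COLOR_BGR2HSV); m=cv2.inRange(h,(50,120,50),(75,255,255))
    cs=max(cv2.findContours(m,cv2.RETR_EXTERNAL,cv2.CHAIN_APPROX_NONE)[0],key=cv2.contourArea)[:,0]
    w=ray(c,cs,z)[:,:2]; (x,y),s,a=cv2.minAreaRect((w*1000).astype(np.float32))
    b=cv2.boxPoints(((x,y),s,a)); e=max((b[1]-b[0],b[2]-b[1]),key=np.linalg.norm)
    return x/1000,y/1000,s,np.degrees(np.arctan2(e[1],e[0]))
E
python3 - <<'E'
from h import *
for n in('top','side'):
    c=optics.read_camera(n); print(n,card(c))
    a=(95,115,215,265) if n=='top' else (150,105,290,165)
    k=4 if n=='top' else 5
    cv2.imwrite(f'pics/{n}1.png',crop(c['image'],*a,k))
print(R.from_quat(get_obs()['ee_rot']).as_matrix().round(3))
E
```

```text
top (0.4431884155273437, -0.4023960876464844, (57.46004867553711, 154.294677734375), np.float32(-0.79678375))
side (0.44674603271484375, -0.40444775390625, (59.230224609375, 158.22650146484375), np.float32(-0.73573756))
[[ 0.268 -0.001 -0.964]
 [ 0.964 -0.001  0.268]
 [-0.001 -1.     0.   ]]
```

View pics/top1.png

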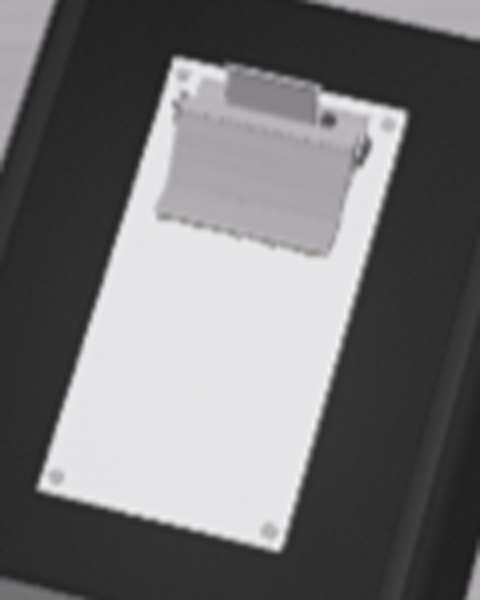

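View pics/side1.png

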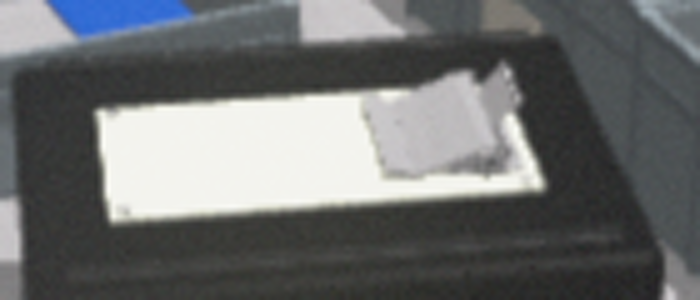

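Plate corners in the top crop: (172,57), (407,110), (282,551) and (38,490). In the side crop: near-left (110,222), near-right (545,190) and far-left (97,110).

Run:
```python
from h import *
q=lambda a,k,x,y:(np.array(a,float)+.5)/k-.5+[x,y]
t=optics.read_camera('top'); s=optics.read_camera('side')
# plate frame corners: x from -230..45 (stop at 0), y +-75. order TL(+x,+y) TR(+x,-y) BR(-x,-y) BL(-x,+y)
L=np.array([[.045,.075],[.045,-.075],[-.23,-.075],[-.23,.075]])
def fit(L,W):
    l=L-L.mean(0);w=W-W.mean(0); a=np.arctan2((l[:,0]*w[:,1]-l[:,1]*w[:,0]).sum(),(l*w).sum())
    M=np.array([[np.cos(a),-np.sin(a)],[np.sin(a),np.cos(a)]]); o=W.mean(0)-M@L.mean(0)
    return np.degrees(a),o,((L@M.T+o-W)*1000).round(1).tolist()
pt=q([(172,57),(407,110),(282,551),(38,490)],4,95,115)
ps=q([(545,190),(110,222),(97,110)],5,150,105)
print(fit(L,ray(t,pt,.184)[:,:2])); print(fit(L[1:],ray(s,ps,.184)[:,:2]))
# tape of the camera bias: other-plane check
print(get_obs()['time_s'])
```

```text
(np.float64(-13.839885808654792), array([0.67729203, 0.17171702]), [[0.3, -0.4], [-0.2, 0.5], [0.1, -0.1], [-0.2, -0.0]])
(np.float64(-14.71971879991306), array([0.67832265, 0.16768765]), [[0.5, 0.1], [-0.3, 2.5], [-0.2, -2.6]])
0.3
```

```bash
cat >> h.py <<'E'
def go(*targets):
    "print shift/turn units from the present pose to each (x,y,z,yaw deg): yaw = heading of -tool z"
    o=get_obs(); r0=R.from_quat(o['ee_rot']); 
    print('t',o['time_s'],'pos',o['position'].round(4),'F',o['wrist_force'].round(1),'gap',round(o['finger_gap'],4))
    for x,y,z,a in targets:
        a=np.radians(a); c,s=np.cos(a),np.sin(a)
        r=R.from_matrix(np.array([[-s,0,-c],[c,0,-s],[0,-1,0]]))
        print((r0.inv().apply(np.array([x,y,z])-o['position'])/.04).round(3),(np.degrees((r0.inv()*r).as_rotvec())/8).round(2))
E
python3 -c "
from h import *
go((.33,.33,.33,-13),(.42,.05,.33,-5),(.415,-.25,.25,-.8),(.415,-.403,.1,-.8))"
```

```text
t 0.3 pos [0.1537 0.5538 0.222 ] F [ 1.2  0.3 -0.7] gap 0.094
[-4.215 -2.696 -5.743] [-0.   -0.31 -0.01]
[-10.358  -2.692  -9.784] [-0.   -1.31 -0.01]
[-17.616  -0.686 -11.67 ] [-0.   -1.84 -0.01]
[-21.299   3.067 -12.693] [-0.   -1.84 -0.01]
```

Request:
{"method": "step_arm", "body": {"motion": "1 -0.5 -1.5 -0.7 0 0 0; 1 -1.5 -2.7 -2 0 0 0; 1 -2.4 -2.7 -3.3 0 -0.1 0; 1 -3.3 -2.7 -4.5 0 -0.2 0; 1 -4.2 -2.7 -5.7 0 -0.3 0"}}

```text
time_s: 0.92
position: [0.3196, 0.3425, 0.3306]
ee_rot: [0.554, 0.44, -0.44, -0.553]
wrist_force: [0.9, -0.0, 0.7]
finger_gap: 0.0936
```

```bash
python3 -c "
from h import *
go((.42,.05,.33,-5),(.415,-.25,.25,-.8),(.415,-.403,.1,-.8))"
```

```text
t 0.925 pos [0.3196 0.3425 0.3306] F [ 0.9 -0.   0.7] gap 0.0936
[-6.556  0.017 -4.097] [ 0.01 -1.01  0.  ]
[-13.892   2.014  -5.667] [ 0.01 -1.53  0.  ]
[-17.62    5.763  -6.527] [ 0.01 -1.53  0.  ]
```

Request:
{"method": "step_arm", "body": {"motion": "1 -1.3 0 -0.8 0 -0.2 0; 1 -2.6 0 -1.6 0 -0.4 0; 1 -3.9 0 -2.4 0 -0.6 0; 1 -5.2 0 -3.2 0 -0.8 0; 1 -6.6 0 -4.1 0 -1 0"}}

```text
time_s: 1.55
position: [0.4186, 0.0502, 0.331]
ee_rot: [0.522, 0.479, -0.477, -0.521]
wrist_force: [0.9, 0.0, 0.0]
finger_gap: 0.0944
```

```bash
python3 -c "
from h import *
go((.415,-.25,.25,-.8),(.415,-.403,.1,-.8))"
```

```text
t 1.55 pos [0.4186 0.0502 0.331 ] F [0.9 0.  0. ] gap 0.0944
[-7.486  2.022 -0.559] [ 0.02 -0.52  0.  ]
[-11.299   5.77   -0.882] [ 0.02 -0.52  0.  ]
```

Request:
{"method": "step_arm", "body": {"motion": "1 -1.5 0.4 -0.1 0 -0.1 0; 1 -3 0.8 -0.2 0 -0.2 0; 1 -4.5 1.2 -0.3 0 -0.3 0; 1 -6 1.6 -0.4 0 -0.4 0; 1 -7.5 2 -0.6 0 -0.5 0"}}

```text
time_s: 2.17
position: [0.4162, -0.252, 0.2508]
ee_rot: [0.505, 0.497, -0.495, -0.503]
wrist_force: [0.2, -0.2, -0.5]
finger_gap: 0.0938
```

```bash
python3 -c "
from h import *
go((.415,-.403,.1,-.8),(.415,-.403,.06,-.8))"
```

```text
t 2.175 pos [ 0.4162 -0.252   0.2508] F [ 0.2 -0.2 -0.5] gap 0.0938
[-3.775  3.77  -0.023] [ 0.03 -0.03  0.  ]
[-3.775  4.77  -0.02 ] [ 0.03 -0.03  0.  ]
```

Request:
{"method": "step_arm", "body": {"motion": "1 -1.3 0.8 0 0 0 0; 1 -2.6 1.8 0 0 0 0; 1 -3.78 2.8 0 0 0 0; 1 -3.78 3.9 0 0 0 0; 1 -3.78 4.6 0 0 0 0"}}

```text
time_s: 2.8
position: [0.4128, -0.4028, 0.0638]
ee_rot: [-0.504, -0.496, 0.494, 0.505]
wrist_force: [-0.6, 0.3, -0.9]
finger_gap: 0.0939
```

Run:
```python
from h import *
go((.415,-.403,.0185,-.8))
t=optics.read_camera('top'); s=optics.read_camera('side')
cv2.imwrite('pics/g.png',np.hstack([crop(t['image'],335,200,435,300,4),crop(s['image'],195,270,295,370,4)]))
```

```text
t 2.8 pos [ 0.4128 -0.4028  0.0638] F [-0.6  0.3 -0.9] gap 0.0939
[-0.007  1.133 -0.053] [ 0.01 -0.04  0.02]
```

View pics/g.png

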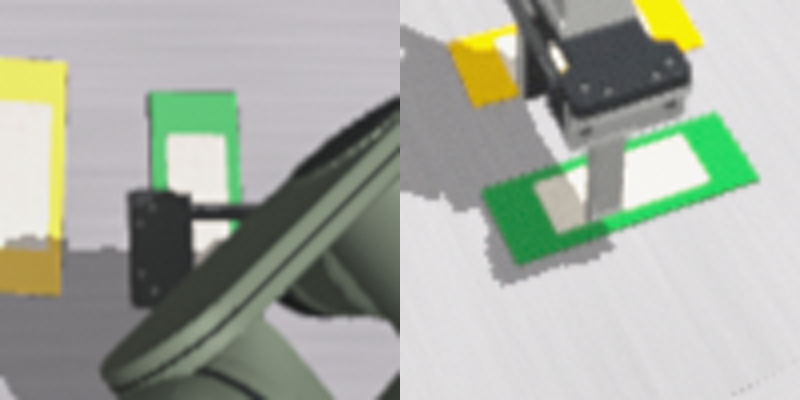

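The fingers straddle the green card a little behind its centre and stay clear of the yellow one. I'll descend.

Request:
{"method": "step_arm", "body": {"motion": "1 0 0.6 -0.05 0 0 0; 1 0 1 -0.05 0 0 0; 1 0 1.12 -0.05 0 0 0; 1 0 1.12 -0.05 0 0 0", "squeeze": 25}}

```text
time_s: 3.4
position: [0.4142, -0.4007, 0.0186]
ee_rot: [-0.503, -0.497, 0.494, 0.506]
wrist_force: [0.4, -0.1, 0.5]
finger_gap: 0.0939
```

Request:
{"method": "step_arm", "body": {"motion": "0.5 0 0 0 0 0 0; 0.5 0 0 0 0 0 0; 0.5 0 0 0 0 0 0; 0.5 0 0 0 0 0 0; 0.5 0 0 0 0 0 0", "squeeze": 25}}

```text
time_s: 4.03
position: [0.4142, -0.401, 0.0188]
ee_rot: [-0.503, -0.497, 0.494, 0.506]
wrist_force: [0.2, -0.2, 0.9]
finger_gap: 0.059
```

Request:
{"method": "step_arm", "body": {"motion": "0.4 0 -0.5 0 0 0 0; 0.4 0 -1.5 0 0 0 0; 0.4 0 -2.5 0 0 0 0; 0.4 0 -3.5 0 0 0 0; 0.4 0 -4.5 0 0 0 0", "squeeze": 30}}

```text
time_s: 4.65
position: [0.4143, -0.4018, 0.2014]
ee_rot: [-0.503, -0.497, 0.494, 0.506]
wrist_force: [0.0, 0.1, -0.5]
finger_gap: 0.0592
```

Run:
```python
from h import *
a=np.radians(-13.85); st=np.array([.6773,.1707])
X=np.array([np.cos(a),np.sin(a)])
pre=st+X*(-.11-.085)
print(pre)
go((.415,-.25,.28,-.8),(.42,-.1,.32,-5),(*pre,.32,-13.85))
s=optics.read_camera('side')
cv2.imwrite('pics/l.png',crop(s['image'],170,190,320,340,4))
```

```text
[0.48796948 0.21737926]
t 4.65 pos [ 0.4143 -0.4018  0.2014] F [ 0.   0.1 -0.5] gap 0.0592
[ 3.805 -1.946  0.051] [-0.   -0.03  0.04]
[ 7.561e+00 -2.928e+00 -6.000e-03] [-0.    0.5   0.04]
[15.525 -2.889 -1.563] [-0.    1.6   0.03]
```

View pics/l.png

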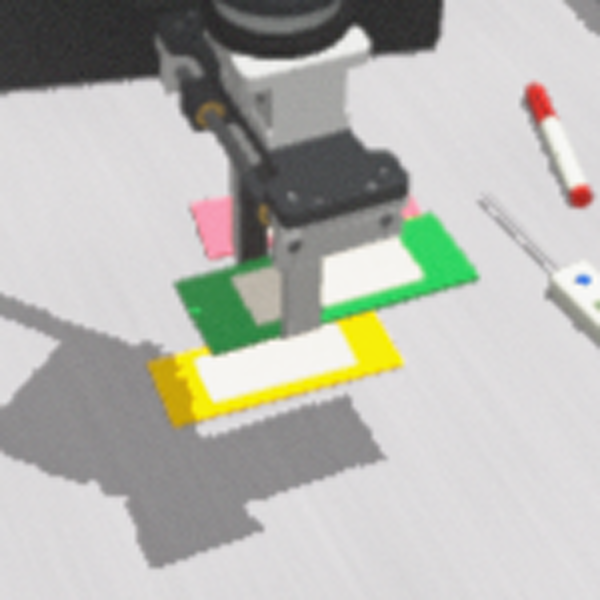

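The card is lifted and held level, with the fingers about 30 mm behind its centre. I'll carry it over.

Request:
{"method": "step_arm", "body": {"motion": "0.4 1.2 -1 0 0 0 0; 0.4 2.6 -1.8 0 0 0 0; 0.4 4 -2.5 0 0 0.1 0; 0.4 5.5 -2.9 0 0 0.3 0; 0.4 6.9 -2.9 0 0 0.5 0"}}

```text
time_s: 5.32
position: [0.4212, -0.1269, 0.3257]
ee_rot: [0.526, 0.479, -0.476, -0.517]
wrist_force: [0.7, -0.1, -1.6]
finger_gap: 0.0596
```

```bash
python3 -c "
from h import *
go((.488,.2174,.30,-13.85))"
```

```text
t 5.325 pos [ 0.4212 -0.1269  0.3257] F [ 0.7 -0.1 -1.6] gap 0.0596
[ 8.726  0.61  -0.889] [ 0.09  1.09 -0.03]
```

Request:
{"method": "step_arm", "body": {"motion": "0.4 1.4 0 -0.1 0 0.2 0; 0.4 2.8 0 -0.3 0 0.4 0; 0.4 4.2 0 -0.4 0 0.6 0; 0.4 5.6 0 -0.6 0 0.8 0; 0.4 7 0.2 -0.7 0.1 1 0"}}

```text
time_s: 5.95
position: [0.4744, 0.1514, 0.3183]
ee_rot: [0.555, 0.439, -0.44, -0.553]
wrist_force: [0.9, -0.4, 0.1]
finger_gap: 0.0593
```

```bash
python3 -c "
from h import *
go((.488,.2174,.25,-13.85))"
```

```text
t 5.95 pos [0.4744 0.1514 0.3183] F [ 0.9 -0.4  0.1] gap 0.0593
[1.689 1.702 0.047] [ 0.01  0.09 -0.02]
```

Request:
{"method": "step_arm", "body": {"motion": "0.4 1 0.4 0.05 0 0.09 0; 0.4 1.69 1 0.05 0 0.09 0; 0.4 1.69 1.7 0.05 0 0.09 0; 0.4 1.69 2.4 0.05 0 0.09 0; 0.4 1.69 2.4 0.05 0 0.09 0"}}

```text
time_s: 6.58
position: [0.4858, 0.217, 0.22]
ee_rot: [0.557, 0.434, -0.438, -0.556]
wrist_force: [-0.8, 0.0, -0.2]
finger_gap: 0.0593
```

Run:
```python
from h import *
go((.488,.2174,.205,-13.85))
t=optics.read_camera('top'); s=optics.read_camera('side')
a=crop(t['image'],95,115,215,265,4); b=crop(s['image'],150,90,290,165,5)[:,:]
cv2.imwrite('pics/p1.png',a); cv2.imwrite('pics/p2.png',b)
```

```text
t 6.575 pos [0.4858 0.217  0.22  ] F [-0.8  0.  -0.2] gap 0.0593
[ 0.025  0.375 -0.053] [-0.02  0.   -0.04]
```

View pics/p1.png

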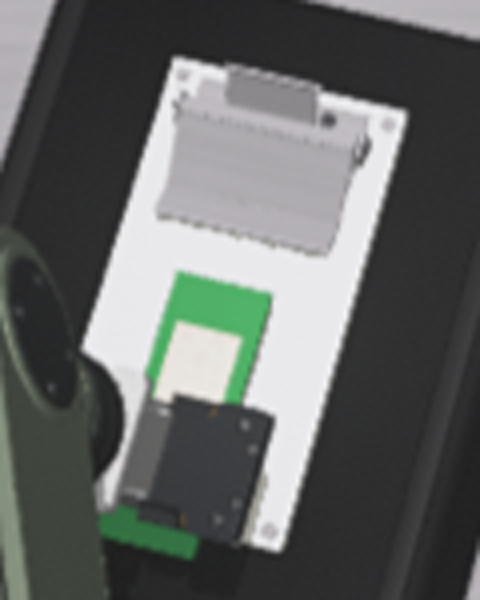

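View pics/p2.png

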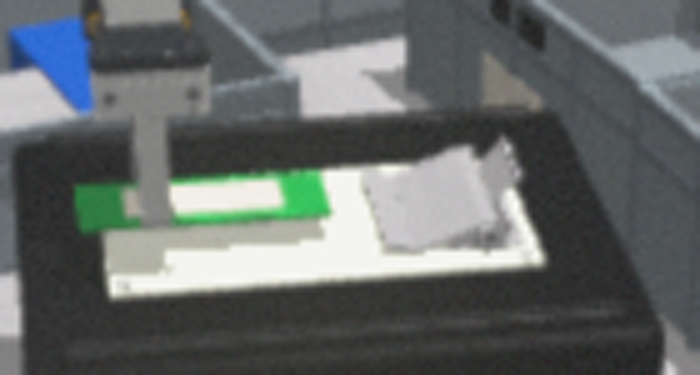

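The card is held level above the plate and in front of the clip. Its front corners are at (177,272) and (272,294) in the crop, and its rear right corner at (196,558).

Run:
```python
from h import *
t=optics.read_camera('top'); a=np.radians(-13.84); o=np.array([.6773,.1717])
M=np.array([[np.cos(a),-np.sin(a)],[np.sin(a),np.cos(a)]])
p=(np.array([(177,272),(272,294),(196,558)],float)+.5)/4-.5+[95,115]
L=(ray(t,p,.2065)[:,:2]-o)@M; print('plate frame mm',(L*1000).round(1))
e=L[1]-L[2]; print('side-edge yaw',np.degrees(np.arctan2(e[1],e[0])),'front-edge yaw',np.degrees(np.arctan2(*(L[0]-L[1])[::-1]))-90)
ob=get_obs(); print('tcp',((ob['position'][:2]-o)@M*1000).round(1),(R.from_quat(ob['ee_rot']).as_matrix()).round(4))
go((.488,.2174,.205,-13.84))
```

```text
plate frame mm [[ -88.    25.1]
 [ -87.6  -33.2]
 [-245.3  -33.7]]
side-edge yaw 0.1629084675831679 front-edge yaw 0.37133425124777375
tcp [-194.    -0.6] [[ 0.2398  0.0036 -0.9708]
 [ 0.9708 -0.0028  0.2398]
 [-0.0018 -1.     -0.0041]]
t 6.725 pos [0.4888 0.2176 0.2239] F [-0.4 -0.3 -0.1] gap 0.0591
[-0.008  0.472  0.019] [ 0.03 -0.   -0.01]
```

Request:
{"method": "step_arm", "body": {"motion": "0.4 0.05 0.2 0 0 0 0; 0.4 0.08 0.35 0 0 0 0; 0.4 0.08 0.42 0 0 0 0; 0.4 0.08 0.42 0 0 0 0"}}

```text
time_s: 7.22
position: [0.4893, 0.2205, 0.2066]
ee_rot: [0.558, 0.436, -0.436, -0.555]
wrist_force: [0.4, 0.6, -0.6]
finger_gap: 0.0589
```

```bash
cat >> h.py <<'E'
A=np.radians(-13.84); O=np.array([.6773,.1717]); M=np.array([[np.cos(A),-np.sin(A)],[np.sin(A),np.cos(A)]])
def avg(n=6):
    "mean of readings over n control periods (camera calls pass the time)"
    ob=[]
    for _ in range(n): optics.read_camera('top'); ob.append(get_obs())
    P=np.array([o['position'] for o in ob]); F=np.mean([o['wrist_force'] for o in ob],0)
    r=R.from_quat([o['ee_rot'] for o in ob]).mean(); m=r.as_matrix()
    print('t',ob[-1]['time_s'],'z',P[:,2].mean().round(4),'sd mm',(P.std(0)*1000).round(1),'plate xy mm',((P[:,:2].mean(0)-O)@M*1000).round(1),'F plate',np.r_[F[:2]@M,F[2]].round(2),'yaw',np.degrees(np.arctan2(-m[1,2],-m[0,2])).round(2),'tilt y-axis',m[:2,1].round(4),'now',ob[-1]['position'].round(4))
E
python3 -c "
from h import *
avg()"
```

```text
t 7.525 z 0.2071 sd mm [0.1 0.  0.1] plate xy mm [-193.9    2.6] F plate [-0.2   0.03 -0.6 ] yaw -13.88 tilt y-axis [ 0.0037 -0.0027] now [0.4897 0.2206 0.2073]
```

Request:
{"method": "step_arm", "body": {"motion": "0.4 0 0.05 0 0.03 0 -0.01; 0.4 0 0.1 0 0.03 0 -0.01; 0.4 0 0.1 0 0.03 0 -0.01"}}

```text
time_s: 7.9
position: [0.4897, 0.2206, 0.2031]
ee_rot: [0.557, 0.436, -0.436, -0.557]
wrist_force: [-0.3, 0.3, -1.0]
finger_gap: 0.0591
```

Run:
```python
from h import *
avg(4)
t=optics.read_camera('top'); s=optics.read_camera('side')
a=crop(t['image'],105,170,180,265,5); b=crop(s['image'],160,115,245,165,5)
im=np.zeros((max(a.shape[0],b.shape[0]),a.shape[1]+b.shape[1],3),np.uint8); im[:a.shape[0],:a.shape[1]]=a; im[:b.shape[0],a.shape[1]:]=b
cv2.imwrite('pics/q.png',im); print(im.shape)
```

```text
t 8.1 z 0.2032 sd mm [0. 0. 0.] plate xy mm [-193.8    2.6] F plate [-0.04  0.15 -0.55] yaw -13.88 tilt y-axis [ 0.0001 -0.0004] now [0.4897 0.2206 0.2032]
(475, 800, 3)
```

View pics/q.png

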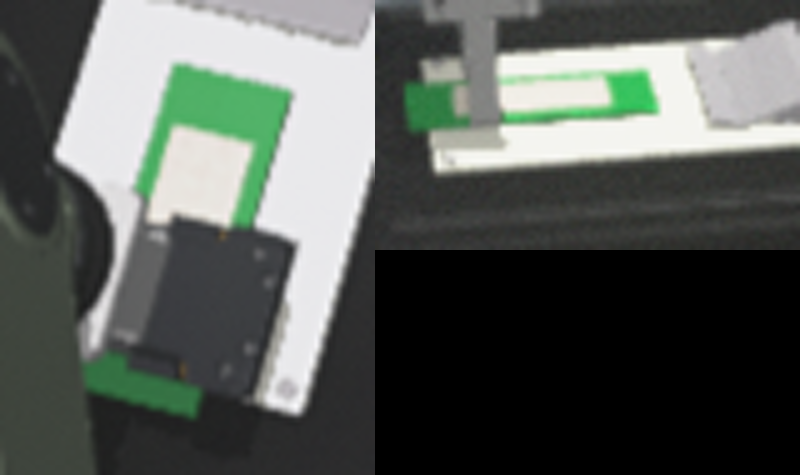

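```bash
cat >> h.py <<'E'
def rect(c,z,k=4):
    "rectify to plate frame at height z: rows = x from +50 to -250 mm, cols = y from +90 to -90 mm, k px/mm"
    L=np.array([[.05,.09],[.05,-.09],[-.25,-.09],[-.25,.09]]); W=np.c_[L@M.T+O,np.full(4,z)]
    H=cv2.getPerspectiveTransform(proj(c,W).astype(np.float32),np.float32([[0,0],[180*k,0],[180*k,300*k],[0,300*k]]))
    return cv2.warpPerspective(c['image'],H,(180*k,300*k),flags=cv2.INTER_CUBIC).astype(float)
def yedge(im,x,y0,y1,ch,w=6,k=4):
    "y (mm) of the strongest edge between y0>y1 in the strip of rows x-w..x+w"
    r0,r1=int((50-x-w)*k),int((50-x+w)*k); p=im[r0:r1,int((90-y0)*k):int((90-y1)*k)].mean(0)@ch
    g=np.abs(np.gradient(cv2.GaussianBlur(p.reshape(1,-1),(0,0),4)[0])); i=g.argmax(); s=slice(max(i-10,0),i+11)
    return round(y0-(np.arange(len(g))[s]*g[s]).sum()/g[s].sum()/k-.125,2)
E
python3 - <<'E'
from h import *
t=optics.read_camera('top'); p=rect(t,.184); c=rect(t,.189); cb=rect(t,.184)
g=np.ones(3)/3; red=np.array([0,0,1.])
for x in(-60,-40,-20,0): print('plate',x,yedge(p,x,85,65,g),yedge(p,x,-65,-85,g))
for x in(-75,-120,-160,-200): print('plate R',x,yedge(p,x,-65,-85,g))
for x in(-95,-105,-115,-125,-135): print('card',x,'L',yedge(c,x,38,20,red,4),'R top',yedge(c,x,-18,-40,red,4))
E
```

```text
plate -60 74.93 -75.68
plate -40 74.82 -75.92
plate -20 74.87 -75.95
plate 0 74.4 -76.14
plate R -75 -75.67
plate R -120 -75.37
plate R -160 -75.15
plate R -200 -74.88
card -95 L 30.64 R top -29.84
card -105 L 30.61 R top -29.43
card -115 L 30.63 R top -29.44
card -125 L 22.73 R top -29.36
card -135 L 22.61 R top -29.19
```

Request:
{"method": "step_arm", "body": {"motion": "0.4 -0.012 0.012 0 0 0.025 0; 0.4 -0.012 0.014 0 0 0.025 0; 0.4 -0.012 0.014 0 0 0.025 0"}}

```text
time_s: 8.62
position: [0.4897, 0.2204, 0.2029]
ee_rot: [0.558, 0.435, -0.435, -0.557]
wrist_force: [-1.0, 0.3, 0.1]
finger_gap: 0.0592
```

```bash
cat > m.py <<'E'
from h import *
avg(3)
t=optics.read_camera('top'); p=rect(t,.184); c=rect(t,.189)
g=np.ones(3)/3; red=np.array([0,0,1.])
print('plate R',[yedge(p,x,-65,-85,g) for x in(-20,-60,-100,-140,-180)],'L',[yedge(p,x,85,65,g) for x in(-60,-20,10)])
print('card L',[yedge(c,x,38,26,red,3) for x in(-93,-98,-103,-108,-113)],'R',[yedge(c,x,-22,-38,red,3) for x in(-93,-98,-103,-108,-113,-120,-127)])
E
python3 m.py
```

```text
t 8.775 z 0.2029 sd mm [0. 0. 0.] plate xy mm [-193.8    2.3] F plate [-0.76  0.35  1.27] yaw -14.08 tilt y-axis [0.0004 0.0001] now [0.4897 0.2203 0.2029]
plate R [np.float64(-75.95), np.float64(-75.68), np.float64(-75.45), np.float64(-75.17), np.float64(-74.96)] L [np.float64(74.92), np.float64(74.87), np.float64(74.35)]
card L [np.float64(29.85), np.float64(30.06), np.float64(30.14), np.float64(30.31), np.float64(30.38)] R [np.float64(-30.2), np.float64(-30.07), np.float64(-30.34), np.float64(-29.96), np.float64(-29.91), np.float64(-29.91), np.float64(-30.06)]
```

Contact with the plate is light (about +1.9 N), and the card is centred and parallel to within the measuring error. I'll slide it in.

Request:
{"method": "step_arm", "body": {"motion": "0.4 0 0 -0.14 0 0.01 0; 0.4 0 0 -0.28 0 0.01 0; 0.4 0 0 -0.42 0 0.01 0; 0.4 -0.001 0 -0.54 0 0.01 0; 0.4 -0.001 0 -0.6 0 0.01 0"}}

```text
time_s: 9.45
position: [0.5133, 0.2143, 0.2029]
ee_rot: [0.558, 0.435, -0.434, -0.558]
wrist_force: [-0.3, 0.5, 2.3]
finger_gap: 0.0591
```

```bash
python3 -c "
from h import *
avg(2)"
```

```text
t 9.55 z 0.203 sd mm [0. 0. 0.] plate xy mm [-169.3    2.2] F plate [-0.85 -0.31  2.37] yaw -14.17 tilt y-axis [ 0.0009 -0.    ] now [0.5135 0.2143 0.2029]
```

Request:
{"method": "step_arm", "body": {"motion": "0.4 0 0 -0.08 0 0 0; 0.4 0 0 -0.16 0 0 0; 0.4 0 0 -0.24 0 0 0; 0.4 0 0 -0.32 0 0 0; 0.4 0 0 -0.38 0 0 0"}}

```text
time_s: 10.18
position: [0.5262, 0.2112, 0.2029]
ee_rot: [-0.557, -0.434, 0.435, 0.559]
wrist_force: [-7.3, 1.7, 6.0]
finger_gap: 0.0593
```

```bash
python3 -c "
from h import *
avg(2)"
```

```text
t 10.275 z 0.2029 sd mm [0. 0. 0.] plate xy mm [-155.9    2.2] F plate [-6.07  0.22  4.96] yaw -14.15 tilt y-axis [-0.0036  0.001 ] now [0.5265 0.2111 0.2028]
```

Request:
{"method": "step_arm", "body": {"motion": "0.4 0 -0.003 -0.08 -0.02 0 0; 0.4 0 -0.003 -0.16 -0.02 0 0; 0.4 0 -0.003 -0.24 -0.02 0 0; 0.4 0 -0.003 -0.32 -0.02 0 0; 0.4 0 -0.003 -0.4 -0.02 0 0"}}

```text
time_s: 10.9
position: [0.539, 0.2085, 0.2029]
ee_rot: [-0.555, -0.433, 0.437, 0.56]
wrist_force: [-6.1, 1.1, 4.8]
finger_gap: 0.059
```

```bash
python3 -c "
from h import *
avg(2)"
```

```text
t 11.0 z 0.2029 sd mm [0.1 0.  0. ] plate xy mm [-141.8    2.6] F plate [-6.22  0.18  4.28] yaw -14.12 tilt y-axis [-0.0052  0.0017] now [0.5403 0.2081 0.2029]
```

```bash
python3 -c "
from h import *
p=get_obs()['position']; a=np.radians(-14.18)
go((p[0]+.014*np.cos(a),p[1]+.014*np.sin(a),.2029,-14.18))"
```

```text
t 11.0 pos [0.5403 0.2081 0.2029] F [-5.7  1.1  4.4] gap 0.0595
[-0.    -0.003 -0.35 ] [-0.04  0.01  0.  ]
```

Request:
{"method": "step_arm", "body": {"motion": "0.4 -0.004 -0.003 -0.08 -0.05 0.005 0; 0.4 -0.008 -0.003 -0.16 -0.05 0.005 0; 0.4 -0.012 -0.003 -0.24 -0.05 0.005 0; 0.4 -0.012 -0.003 -0.32 -0.05 0.005 0; 0.4 -0.012 -0.003 -0.4 -0.05 0.005 0"}}

```text
time_s: 11.62
position: [0.5537, 0.2046, 0.2029]
ee_rot: [-0.557, -0.434, 0.435, 0.559]
wrist_force: [-6.9, 1.7, 3.8]
finger_gap: 0.059
```

```bash
sed -i 's/(-93,-98,-103,-108,-113)/X/;s/(-93,-98,-103,-108,-113,-120,-127)/X/' m.py; sed -i '1a X=(-60,-65,-70,-75,-80)' m.py; python3 m.py
python3 - <<'E'
from h import *
t=optics.read_camera('top'); s=optics.read_camera('side')
a=crop(t['image'],110,125,200,255,4); b=crop(s['image'],165,105,255,160,4)
im=np.zeros((520,720,3),np.uint8); im[:,:360]=a; im[:220,360:]=b
cv2.imwrite('pics/r.png',im)
E
```

```text
File "m.py", line 7
    print('card L',[yedge(c,x,38,26,red,3) for x inX],'R',[yedge(c,x,-22,-38,red,3) for x inX])
                                                 ^^^
SyntaxError: 'in' expected after for-loop variables
```

View pics/r.png

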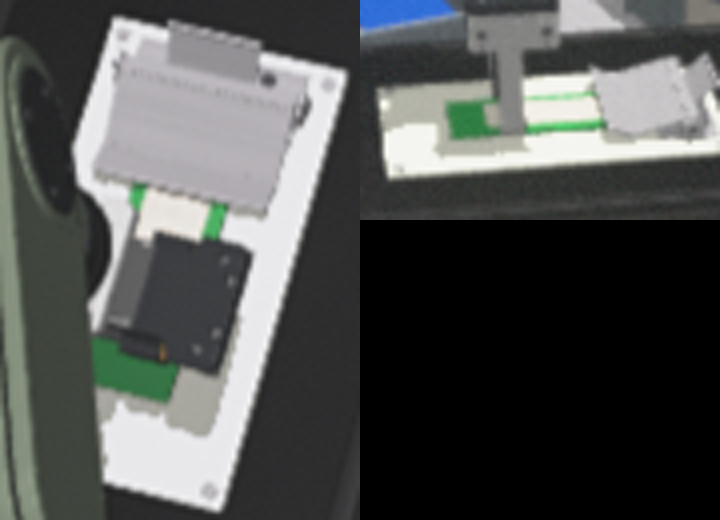

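The card is under the clip and the clip has lifted. The front edge is hidden at about (135,185) to (225,205), and the fingers are well short of the lip.

```bash
sed -i 's/inX/in X/g;s/^X=.*/X=(-66,-70,-74,-78)/' m.py; python3 m.py
```

```text
t 11.875 z 0.2028 sd mm [0. 0. 0.] plate xy mm [-127.4    2.4] F plate [-5.14  0.3   4.29] yaw -14.14 tilt y-axis [-0.0019  0.0013] now [0.5542 0.2045 0.2028]
plate R [np.float64(-75.96), np.float64(-75.69), np.float64(-75.46), np.float64(-75.18), np.float64(-75.1)] L [np.float64(67.51), np.float64(74.89), np.float64(74.35)]
card L [np.float64(29.82), np.float64(28.01), np.float64(27.52), np.float64(27.63)] R [np.float64(-29.7), np.float64(-29.59), np.float64(-29.59), np.float64(-30.19)]
```

Request:
{"method": "step_arm", "body": {"motion": "0.4 -0.006 -0.003 -0.08 -0.03 0.005 0; 0.4 -0.012 -0.003 -0.16 -0.03 0.005 0; 0.4 -0.018 -0.003 -0.22 -0.03 0.005 0; 0.4 -0.022 -0.003 -0.28 -0.03 0.005 0; 0.4 -0.022 -0.003 -0.34 -0.03 0.005 0"}}

```text
time_s: 12.55
position: [0.5652, 0.2012, 0.2028]
ee_rot: [-0.557, -0.434, 0.435, 0.559]
wrist_force: [-6.1, 2.4, 5.2]
finger_gap: 0.0591
```

```bash
sed -i 's/^X=.*/X=(-62,-64,-66,-68,-70)/' m.py; python3 m.py
```

```text
t 12.7 z 0.2029 sd mm [0. 0. 0.] plate xy mm [-115.5    1.9] F plate [-5.78 -0.06  4.21] yaw -14.15 tilt y-axis [-0.0018  0.0018] now [0.5656 0.2011 0.2029]
plate R [np.float64(-75.96), np.float64(-75.69), np.float64(-75.45), np.float64(-75.17), np.float64(-75.1)] L [np.float64(80.91), np.float64(74.39), np.float64(74.36)]
card L [np.float64(36.13), np.float64(35.88), np.float64(35.63), np.float64(35.18), np.float64(34.43)] R [np.float64(-30.54), np.float64(-30.79), np.float64(-23.52), np.float64(-33.8), np.float64(-33.93)]
```

Request:
{"method": "step_arm", "body": {"motion": "0.4 0 0 -0.04 -0.02 0.005 0; 0.4 0 0 -0.07 -0.02 0.005 0; 0.4 0 0 -0.1 -0.02 0.005 0; 0.4 0 0 -0.13 -0.02 0.005 0"}}

```text
time_s: 13.25
position: [0.5687, 0.2006, 0.2028]
ee_rot: [-0.556, -0.434, 0.435, 0.559]
wrist_force: [-7.3, 2.3, 4.8]
finger_gap: 0.0593
```

```bash
python3 -c "
from h import *
avg(2)"
```

```text
t 13.35 z 0.2029 sd mm [0. 0. 0.] plate xy mm [-112.2    2.1] F plate [-6.52 -0.66  5.32] yaw -14.17 tilt y-axis [-0.0034  0.0022] now [0.5688 0.2006 0.2028]
```

Request:
{"method": "step_arm", "body": {"motion": "0.4 -0.004 0 -0.03 -0.03 0 0; 0.4 -0.006 -0.003 -0.06 -0.03 0 0; 0.4 -0.008 -0.003 -0.09 -0.03 0 0"}}

```text
time_s: 13.72
position: [0.5704, 0.2002, 0.2028]
ee_rot: [-0.556, -0.434, 0.435, 0.559]
wrist_force: [-9.3, 2.7, 6.1]
finger_gap: 0.0594
```

Request:
{"method": "step_arm", "body": {"motion": "0.4 0 0 -0.03 -0.02 0 0; 0.4 0 0 -0.06 -0.02 0 0"}}

```text
time_s: 13.98
position: [0.5705, 0.2002, 0.2028]
ee_rot: [-0.555, -0.433, 0.436, 0.56]
wrist_force: [-9.0, 1.8, 7.5]
finger_gap: 0.0592
```

```bash
python3 -c "
from h import *
avg(2)"
```

```text
t 14.075 z 0.2028 sd mm [0. 0. 0.] plate xy mm [-110.5    2.1] F plate [-8.35 -0.62  6.12] yaw -14.12 tilt y-axis [-0.0068  0.0028] now [0.5705 0.2002 0.2029]
```

Request:
{"method": "step_arm", "body": {"motion": "0.4 0 -0.005 -0.05 -0.05 0 0; 0.4 0 -0.005 -0.08 -0.05 0 0; 0.4 0 -0.005 -0.08 -0.05 0 0"}}

```text
time_s: 14.45
position: [0.5705, 0.2002, 0.2028]
ee_rot: [-0.555, -0.433, 0.436, 0.56]
wrist_force: [-9.8, 1.8, 6.5]
finger_gap: 0.0595
```

```bash
python3 -c "
from h import *
avg(3)"
```

```text
t 14.6 z 0.2028 sd mm [0. 0. 0.] plate xy mm [-110.5    2.1] F plate [-9.7  -1.06  6.98] yaw -14.1 tilt y-axis [-0.0074  0.0021] now [0.5705 0.2002 0.2028]
```

Run:
```python
from h import *
t=optics.read_camera('top'); s=optics.read_camera('side')
def xedge(im,y,x0,x1,ch,w=3,k=4):
    p=im[int((50-x0)*k):int((50-x1)*k),int((90-y-w)*k):int((90-y+w)*k)].mean(1)@ch
    g=np.abs(np.gradient(cv2.GaussianBlur(p.reshape(1,-1),(0,0),4)[0])); i=g.argmax(); q=slice(max(i-10,0),i+11)
    return round(float(x0-(np.arange(len(g))[q]*g[q]).sum()/g[q].sum()/k-.125),2)
red=np.array([0,0,1.])
for n,c in(('top',t),('side',s)):
    r=rect(c,.189); p=rect(c,.184); print(n,'card rear',[xedge(r,y,-145,-175,red) for y in(20,10,0,-10,-20,-25)],'plate rear',[xedge(p,y,-222,-240,red) for y in(60,40,0,-30,-50)],'plate front',[xedge(p,y,50,38,red) for y in(-40,-60)])
k=rect(t,.189,3)[350:720,100:440]; cv2.imwrite('pics/z.png',np.hstack([k,crop(s['image'],165,105,225,165,6)[:360].repeat(1,0)[:370] if 0 else cv2.resize(crop(s['image'],165,105,255,165,4),(440,370))]))
```

```text
top card rear [-148.4, -159.9, -160.2, -160.18, -160.39, -160.22] plate rear [-224.39, -229.13, -223.56, -231.07, -231.13] plate front [44.9, 44.92]
side card rear [-158.52, -157.9, -158.96, -159.18, -159.36, -159.3] plate rear [-228.38, -228.58, -228.31, -229.44, -229.67] plate front [47.28, 46.88][ WARN:0@2.793] global loadsave.cpp:1063 imwrite_ Unsupported depth image for selected encoder is fallbacked to CV_8U.
```

View pics/z.png

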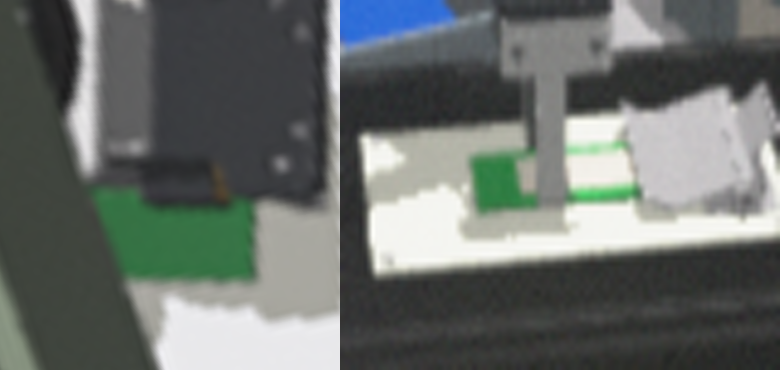

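The card's rear edge is at -160.2 mm, so the card is home. I'll check how well it is centred at the rear.

Run:
```python
from h import *
t=optics.read_camera('top'); c=rect(t,.189); p=rect(t,.184); red=np.array([0,0,1.]); g=np.ones(3)/3; blu=np.array([0,1,-1.])
for ch in(red,blu,g): print([yedge(c,x,-22,-38,ch,2) for x in(-140,-143,-146,-149,-152,-155,-157)])
print('front',[yedge(c,x,-22,-38,red,2) for x in(-60,-62,-64,-66)])
print('plate R',[yedge(p,x,-65,-85,g) for x in(-60,-100,-150,-200)])
```

```text
[np.float64(-28.71), np.float64(-28.37), np.float64(-28.37), np.float64(-28.42), np.float64(-28.24), np.float64(-28.62), np.float64(-28.86)]
[np.float64(-27.64), np.float64(-27.6), np.float64(-27.63), np.float64(-27.38), np.float64(-27.43), np.float64(-27.62), np.float64(-27.63)]
[np.float64(-28.96), np.float64(-28.64), np.float64(-28.49), np.float64(-28.71), np.float64(-28.63), np.float64(-28.85), np.float64(-29.1)]
front [np.float64(-30.99), np.float64(-34.05), np.float64(-33.82), np.float64(-33.43)]
plate R [np.float64(-75.69), np.float64(-75.46), np.float64(-75.17), np.float64(-74.88)]
```

Request:
{"method": "step_arm", "body": {"motion": "0.4 0 -0.005 -0.08 -0.06 0 0; 0.4 0 -0.005 -0.12 -0.06 0 0; 0.4 0 -0.005 -0.12 -0.06 0 0"}}

```text
time_s: 15.12
position: [0.5707, 0.2002, 0.2028]
ee_rot: [-0.555, -0.433, 0.437, 0.56]
wrist_force: [-13.6, 1.4, 9.0]
finger_gap: 0.059
```

```bash
python3 -c "
from h import *
avg(2)"
```

```text
t 15.225 z 0.2028 sd mm [0. 0. 0.] plate xy mm [-110.4    2.1] F plate [-12.96  -1.51   9.12] yaw -14.06 tilt y-axis [-0.01    0.0016] now [0.5706 0.2002 0.2029]
```

Firmly seated: the force rose to 13 N with no travel. Next I'll release and retract.

Request:
{"method": "step_arm", "body": {"motion": "0.4 0 0 0 -0.07 0 0; 0.8 0 0 0 -0.07 0 0; 0.8 0 0 0 -0.07 0 0; 0.8 0 0 0 -0.07 0 0; 0.8 0 0 0 -0.07 0 0"}}

```text
time_s: 15.85
position: [0.5709, 0.2, 0.2027]
ee_rot: [0.558, 0.435, -0.435, -0.557]
wrist_force: [-0.2, 1.0, 0.5]
finger_gap: 0.0752
```

Request:
{"method": "step_arm", "body": {"motion": "0.8 0 -0.3 0 0 0 0; 0.8 0 -1 0 0 0 0; 0.8 0 -2 0.3 0 0 0; 0.8 0 -3 1 0 0 0; 0.8 0 -3 2 0 0 0"}}

```text
time_s: 16.48
position: [0.4954, 0.2201, 0.3284]
ee_rot: [0.559, 0.438, -0.432, -0.556]
wrist_force: [0.1, -0.3, -0.2]
finger_gap: 0.0751
```

Request:
{"method": "step_arm", "body": {"motion": "0.8 -1.3 0 0.3 0 0 0; 0.8 -2.6 0 0.6 0 0 0; 0.8 -3.9 0 0.9 0 0 0; 0.8 -5.2 0 1 0 0 0; 0.8 -5.2 0 1 0 0 0"}}

```text
time_s: 17.1
position: [0.4054, 0.0258, 0.3285]
ee_rot: [0.561, 0.437, -0.43, -0.557]
wrist_force: [0.5, 0.3, 0.3]
finger_gap: 0.0752
```

Run:
```python
from h import *
avg(1)
t=optics.read_camera('top'); s=optics.read_camera('side'); c=rect(t,.189); p=rect(t,.184); red=np.array([0,0,1.]); g=np.ones(3)/3
X=(-70,-80,-90,-100,-110,-120,-130,-140,-150)
print('L',[float(yedge(c,x,40,22,red,4)) for x in X]); print('R',[float(yedge(c,x,-22,-40,red,4)) for x in X])
print('pL',[float(yedge(p,x,85,65,g,4)) for x in X]); print('pR',[float(yedge(p,x,-65,-85,g,4)) for x in X])
cv2.imwrite('pics/f.png',np.hstack([rect(t,.189,2).astype(np.uint8)[:500],cv2.resize(crop(s['image'],165,105,255,165,4),(440,500))]))
```

```text
t 17.15 z 0.3283 sd mm [0. 0. 0.] plate xy mm [-228.9 -205.2] F plate [0.08 0.22 0.03] yaw -14.34 tilt y-axis [0.012  0.0019] now [0.4059 0.0272 0.3283]
L [30.61, 30.54, 30.57, 30.84, 31.09, 31.08, 31.12, 31.3, 31.6]
R [-29.84, -29.67, -29.68, -29.64, -28.96, -29.17, -28.96, -28.64, -28.71]
pL [75.12, 75.19, 75.14, 75.09, 75.18, 75.39, 75.58, 75.63, 75.64]
pR [-75.68, -75.62, -75.63, -75.41, -75.42, -75.21, -75.21, -75.18, -75.15]
```

View pics/f.png

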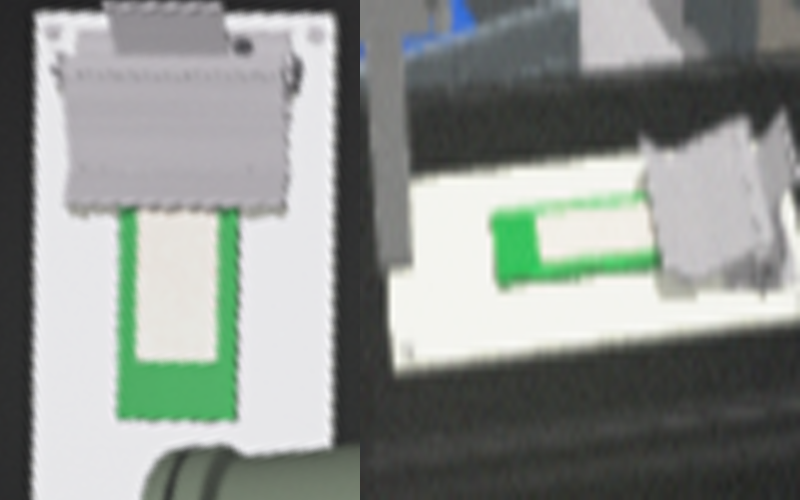

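The card lies under the clip, visibly square, with its rear edge at about row 420. Last, I'll check numerically that it stayed home after release.

Run:
```python
from h import *
t=optics.read_camera('top'); r=rect(t,.189).mean(2)*0+rect(t,.189)[:,:,2]
for y in(24,12,0,-12,-24):
    p=r[int(195*4):int(225*4),int((87-y)*4):int((93-y)*4)].mean(1); g=np.abs(np.gradient(cv2.GaussianBlur(p.reshape(1,-1),(0,0),4)[0])); i=g.argmax(); q=slice(i-10,i+11)
    print(y,round(-145-(np.arange(len(g))[q]*g[q]).sum()/g[q].sum()/4-.125,2))
```

```text
24 -159.69
12 -160.44
0 -160.19
-12 -160.87
-24 -160.34
```

```bash
python3 -c "
from bench import bot
print(bot.hand_in())"
```

```text
the job is handed in; nothing more can be done
None
```

The green card is under the clip and home against the stops, and the job was handed in at about 17 s of the 51 s limit. I gripped it by its long sides, laid it flat on the plate and slid it in slowly, so its own edge lifted the clip. I then released it and backed the arm off clear of everything.

**Seating:**
- The force was 5–7 N through the lip. At the end I pressed up to about 13 N, and the card did not move any further.
- After release, the top camera puts the card's rear edge about 160.3 mm before the stops; exactly home would be 160.

**Centring and squareness:** the card is about 0.7 mm off centre towards +y and turned about 0.4° from the plate. Both are close to what the images can resolve, so I left them rather than disturb the card.

**Disagreement:** the side camera put the rear edge about 1 mm nearer the stops and was too coarse to check the centring. I relied on the top camera.

**Gripper and other items:** the fingers stayed well short of the clip. I never moved the arm onto the other cards, the pen or the thermometer, but I did not check their positions again at the end.

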